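Assemble the discone antenna on its mast stand

TASK

Assemble the small discone antenna on the mast of the round-footed stand: first the cone, wide end down, then the thicker, wider of the two white rings, then the flat disc with its collar up, then the thinner, narrower white ring, and last the black cap over the mast's tip. Each part must sit fully down and level on the one below, with nothing held at the end; leave the stand and the blue box, calculator and wrench where they are.

Things in the scene. Friction and masses are not known exactly. Their poses are not given: they have to be found in the camera images.
- stand: mast stand, fixed to the bench: a dark steel round foot 90 mm across and 10 mm thick, with a bright upright steel mast 14 mm in diameter at its centre. The mast rises 84 mm above the foot (tip 94 mm above the bench); its top 6 mm taper to 6 mm in diameter. Origin: centre of the foot's underside, on the mast's axis, z up.
- cone: loose hollow aluminium cone standing on its wide end, 42 mm high: skirt 70 mm across at the bottom, narrowing to 34 mm at 26 mm height, then a straight collar 34 mm in diameter and 16 mm high (the grip, 26 to 42 mm above the bottom), with a 20 mm hole right through; 80 to 170 g. Origin: centre of its underside, z up along its axis (round, so yaw does not matter).
- thick_ring: loose white plastic ring lying flat, the thicker and larger of the two: 50 mm outside, 20 mm hole, 16 mm high. Origin: centre of its underside, z up along its axis (round, so yaw does not matter).
- disc: loose flat aluminium disc 70 mm across and 4 mm thick lying flat, with a collar 32 mm in diameter and 8 mm high on top (the grip, 4 to 12 mm above the bottom); 12 mm high in all, 20 mm hole right through. Origin: centre of its underside, z up along its axis (round, so yaw does not matter).
- thin_ring: loose white plastic ring lying flat, the thinner and smaller of the two: 33 mm outside, 20 mm hole, 8 mm high. Origin: centre of its underside, z up along its axis (round, so yaw does not matter).
- cap: loose round black plastic cap with ribbed side, 34 mm across the ribs (32 mm at the solid wall the fingers meet) and 24 mm high, closed on top; in its underside a blind hole 18 mm in diameter and 14 mm deep. It stands hole down. Origin: centre of its underside, z up along its axis (round, so yaw does not matter).
- blue_box: bystander: blue moulded box 56x80x47 mm (x, y, z) on the bench. Origin: centre of its underside.
- calculator: bystander: grey pocket calculator lying flat, 138x74x15 mm (x, y, z). Origin: centre of its underside.
- torque_wrench: bystander: small grey wrench lying flat, 20x139x14 mm (x, y, z; long along its own y). Origin: centre of its underside.

How it is judged:
By the outcome, as a careful person would: the job done as asked, in the order asked, and still so for the second after the job is handed in, with the robot touching nothing.
It also fails if it takes over 122 s, if anything falls off the work surface, if the arm or the gripper's body presses on something with over 40 N, if the wrist force passes 120 N, or if a joint passes its speed limit or range.

ROBOT

A 6-joint arm with a two-finger parallel gripper is mounted at the origin on a cart in front of the work surface, level with it; the furniture and walls round the work are solid. World frame = base frame: x ahead of the robot, y to its left, z up, the work surface at z = 0. Lengths are in m, angles in rad, forces in N, time in s.
With the tool pointing down it reaches from about 0.35 to 0.775 m from the base axis. Payload 7.3 kg.
Tool frame: the origin (TCP) lies on the mounting face of the last link; the fingertips stand 178 mm ahead of it and the grasp point (between the pads) lies 159 mm ahead of it (robot.grip_depth is the distance from the TCP to the grasp point, in m); z points along the fingers, y is the line along which they close (so a half turn about z gives the same grasp; the last joint's range is limited). The gripper opens to 92 mm and grips with 3 to 60 N. Pads are 19 mm wide; open, the fingers measure 130 mm over their backs; the gripper's body (75 mm by 190 mm) begins 47 mm behind the grasp point.
Start: joints at [-1.321, 0.342, 1.524, -0, 1.275, -0.146], TCP at [0.202, -0.484, 0.405] pointing down, gripper open.
Joint ranges: [-2.53, 2.53], [-0.77, 2.02], [0.04, 2.7], [-1, 4.14], [0.28, 2.66], [-3.11, 3.11]. Speed limits (rad/s): [2.57, 2.57, 3.14, 3.14, 3.14, 3.14].

INTERFACE

Orientations are given as [roll, pitch, yaw] about the fixed x, y, z axes, in that order (R = Rz(yaw) Ry(pitch) Rx(roll)).
In Python, from cell import observe, cams, robot, models gives the robot as it stands.
- The arm moves only by the shell command python3 -m jog 'ROWS' [FORCE]. ROWS is JSON, a list of rows, each a list of 3 entries, a list of its own where there are three numbers: the shift along the tool's x, y, z each as a share of 0.4 m, from -1 to 1, then the turn about the tool's z as a share of pi rad, from -1 to 1, then the closure, from 0 (fully open) to 1 (shut). In form: [[[x, y, z], turn, jaw], ...]. A call has 1 to 12 rows; each row is the pose to reach, as a shift and turn from the pose commanded when the call began, along the tool's axes at that moment, turning the shorter way round; what a row does not reach only later rows make up. A row lasts 1/8 s, in which the tool goes at most 62.5 mm and 10.7 degrees, less where a joint would pass 70% of its speed; a pose out of reach is approached as far as the arm can. A call with a number of a shift or a turn outside -1 to 1 is refused whole. A call with a gripper value outside its range is refused whole. The fingers move at their own pace and stop on an object; FORCE is the grip in N (left out, the last holds). Time passes only in rows, so rows that repeat a pose let the fingers close. It gives the time, the measured TCP pose, the force, the opening and the grip force at its end, in the units of the state.
- observe(): the state, without advancing time (a new reading comes with each control period).
- cams.read_camera(name): name is "scene" or "top"; returns the picture (420x560x3 uint8, red, green, blue); there is no depth.
- cams.camera_model(name): a dict with "camera_matrix" (3x3 intrinsics, pixels), "pose" (4x4, takes a point from camera to world coordinates). Camera axes: x right, y down, z forward; pixel columns grow to the right and rows downward; lengths in m; the calibration is good to about 2 mm. A picture is of the moment at which its call begins. camera_model takes no time and is no camera call.
- robot.hand_in(): hands the job in; it is judged then, once.
Trained networks look in the newest picture that a camera, given by its name, has taken for a name from the list of things; names that differ only in an ending like _2 or _b are one class to them, and where a whole thing is asked for, a point or a joint stands for the part that bears it (a point fixed in the world has none). Each returns a list of dicts, best first, with "confidence" (0 to 1); they miss things now and then, are a little off and sometimes report something else, mostly with a low value. They report only what shows in the picture. A call takes as long as a camera call.
- models.find_in(target, camera): "position" ([x, y, z] in m, in world coordinates, good to about 4 mm: the middle of the surface that is visible of it).
- models.pinpoint(target, camera): "position" ([x, y, z] in m, in world coordinates, good to about 4 mm: a listed point, or the origin of a listed thing).
The state is a dict: "time": time; "qpos": joint angles; "qvel": joint speeds; "joint_efforts": joint torques, N m; "tool_pos": TCP position; "tool_rot": TCP orientation; "contact_force": force on the tool from outside, world axes, zero at the start; "torque": the same for the moment, N m; "opening": finger opening in m; "grip_force": force on a finger pad.
Only numpy, scipy, OpenCV 4.12 (cv2) and the standard library are available. Lean on these libraries where they do the work, as an engineer would, in place of code of your own. Each camera call takes 0.05 s, during which the arm holds its last target. There are 200 camera calls.

## Working session

There is one attempt and no reset: what is moved stays moved. The work goes in short steps, Python scripts to look and compute and a shell command to move; the robot and the scene stay as the last step left them, time stands still between calls to the robot, and variables do not carry over. Pictures are saved under pics/ and viewed, at most 14 in all, crops included, and the job is handed in when it is done.

```bash
ls; mkdir -p pics
python3 - <<'E'
from cell import observe,cams,robot,models
import cv2
for c in("scene","top"):
    im=cams.read_camera(c); cv2.imwrite(f"pics/{c}0.png",im[:,:,::-1])
    m=cams.camera_model(c); print(c,m["camera_matrix"],m["pose"])
    for t in("stand","cone","thick_ring","disc","thin_ring","cap","blue_box","calculator","torque_wrench"):
        print(t,[([round(v,4) for v in d["position"]],round(d["confidence"],2)) for d in models.pinpoint(t,c)][:3])
s=observe();print(s)
E
```

```text
pics
scene [[501.49436621   0.         273.69080035]
 [  0.         501.49436621 210.5217483 ]
 [  0.           0.           1.        ]] [[-0.57599482 -0.39574446  0.71527357 -0.32283111]
 [-0.81719341  0.25669685 -0.51604425  0.61835922]
 [ 0.02061318 -0.88175566 -0.47125582  0.58355817]
 [ 0.          0.          0.          1.        ]]
stand [([0.4511, 0.2898, -0.004], 0.84)]
cone [([0.592, -0.2488, -0.0014], 0.43)]
thick_ring [([0.4645, -0.1416, 0.0038], 0.42)]
disc [([0.4335, 0.0721, 0.0065], 0.98)]
thin_ring []
cap [([0.5796, 0.1735, 0.0007], 0.7)]
blue_box [([0.6127, -0.0319, -0.0057], 0.96), ([0.4484, 0.2894, -0.0022], 0.21)]
calculator [([0.5721, 0.3423, -0.0034], 0.55)]
torque_wrench [([0.4582, 0.1735, 0.0012], 0.55)]
top [[477.33280535   0.         281.81205208]
 [  0.         477.33280535 206.7674901 ]
 [  0.           0.           1.        ]] [[ 0.00476362 -0.98951456  0.14435454  0.37784537]
 [-0.99990156 -0.00661855 -0.01237231  0.00124741]
 [ 0.013198   -0.14428139 -0.98944868  1.15507682]
 [ 0.          0.          0.          1.        ]]
stand [([0.4465, 0.2927,
[... 431 characters left out ...]
.71)]
{'time': 1.0, 'qpos': array([-1.32102507e+00,  3.42025149e-01,  1.52411935e+00,  1.76750636e-05,
        1.27538418e+00, -1.46007889e-01]), 'qvel': array([ 0.00026721, -0.00074676, -0.00045425,  0.00046303, -0.0006649 ,
       -0.00043229]), 'joint_efforts': array([-1.45243790e-03, -4.31142247e+01, -2.44483995e+01,  7.18196458e-02,
        4.82248818e-02,  3.39900737e-06]), 'tool_pos': array([ 0.20242173, -0.48441169,  0.40472068]), 'tool_rot': array([ 3.14152690e+00, -7.42261265e-06,  3.95774000e-01]), 'contact_force': array([ 0.20564834,  0.26315223, -0.96914573]), 'torque': array([-3.76154323e-02,  6.40698082e-05,  7.37724528e-04]), 'grip_force': 0.0, 'opening': 0.09187326574861307}
```

View pics/top0.png

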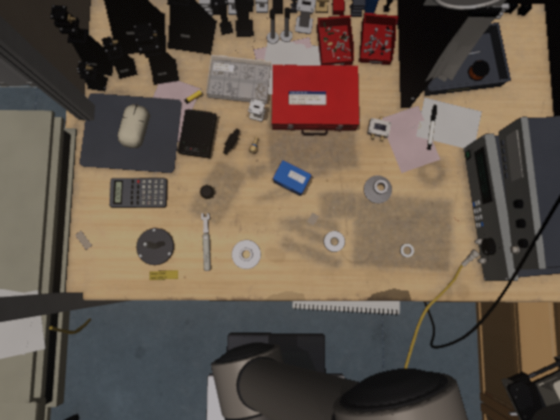

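View pics/scene0.png

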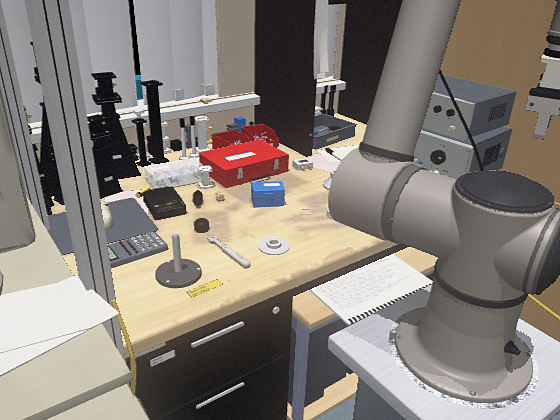

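The top view shows the stand at (155,246), disc (246,254), wrench (206,240), cap (207,192), thick ring (334,241), thin ring (407,251) and cone (377,189). The box is at (293,177) and the calculator at (139,193). A vertical post ends near (110,297). I'll refine these by fitting outlines.

```bash
cat > h.py <<'E'
import numpy as np, cv2
from cell import observe,cams,robot,models
def ray(c,u,v,z):
    m=cams.camera_model(c);P=np.array(m["pose"]);K=np.array(m["camera_matrix"])
    d=P[:3,:3]@np.linalg.solve(K,[u,v,1.]);o=P[:3,3];return o+d*(z-o[2])/d[2]
def proj(c,p):
    m=cams.camera_model(c);P=np.array(m["pose"]);K=np.array(m["camera_matrix"])
    q=K@(P[:3,:3].T@(np.atleast_2d(p)-P[:3,3]).T);return (q[:2]/q[2]).T
def circ(x,y,z,r,n=72):
    a=np.linspace(0,2*np.pi,n,endpoint=False);return np.c_[x+r*np.cos(a),y+r*np.sin(a),0*a+z]
def fit(im,c,x0,y0,rings,w=.012):
    """maximise edge contrast (inside minus outside, signed) over circles (z,r,sign)"""
    g=cv2.cvtColor(im,cv2.COLOR_RGB2GRAY).astype(np.float32)
    def sc(x,y):
        s=0
        for z,r,sg in rings:
            f=lambda rr:cv2.remap(g,*[a.astype(np.float32).reshape(1,-1) for a in proj(c,circ(x,y,z,rr)).T],cv2.INTER_LINEAR)
            d=(f(r-.0025)-f(r+.0025))[0]; s+=np.mean(d)*sg if sg else abs(d).mean()
        return s
    G=np.arange(-w,w+1e-6,.0005)
    S=np.array([[sc(x0+a,y0+b) for b in G] for a in G]);i,j=np.unravel_index(S.argmax(),S.shape)
    m=S>S.max()*.93; 
    a,b=np.meshgrid(G,G,indexing='ij'); W=(S-S.max()*.93)*m
    return x0+(a*W).sum()/W.sum(),y0+(b*W).sum()/W.sum(),S.max()
E
python3 - <<'E'
from h import *
im=cv2.imread("pics/top0.png")[:,:,::-1].copy()
T=dict(stand=(.448,.291,[(.01,.045,-1)]),cone=(.591,-.246,[(.042,.017,1),(.042,.010,1)]),thick_ring=(.461,-.138,[(.016,.025,1),(.016,.01,-1)]),
disc=(.431,.073,[(.004,.035,1),(.012,.010,-1)]),thin_ring=(.442,-.315,[(.008,.0165,1),(.008,.01,-1)]),cap=(.579,.173,[(.024,.0165,-1)]))
tiles=[]
for k,(x,y,r) in T.items():
    fx,fy,s=fit(im,"top",x,y,r); print(k,round(fx,4),round(fy,4),round(float(s),1))
    u,v=proj("top",[fx,fy,0])[0].astype(int); c=im[v-26:v+26,u-26:u+26,::-1]; c=cv2.resize(c,(260,260),interpolation=cv2.INTER_CUBIC)
    for z,rr,_ in r:
        p=(proj("top",circ(fx,fy,z,rr))-[u-26,v-26]+.5)*5-.5
        cv2.polylines(c,[p.astype(np.int32)],True,(0,255,0),1)
    tiles.append(c)
cv2.imwrite("pics/mos.png",np.vstack([np.hstack(tiles[:3]),np.hstack(tiles[3:])]))
s=cv2.imread("pics/scene0.png");c=cv2.resize(s[220:300,140:300],None,fx=5,fy=5,interpolation=cv2.INTER_CUBIC);
cv2.imwrite("pics/sc.png",c)
print("post",ray("top",110,297,0),proj("scene",[.448,.291,.094]),proj("top",[.448,.291,.094]))
E
```

```text
Traceback (most recent call last):
  File "h.py", line 21, in fit
    S=np.array([[sc(x0+a,y0+b) for b in G] for a in G]);i,j=np.unravel_index(S.argmax(),S.shape)
                 ~~^^^^^^^^^^^
  File "h.py", line 18, in sc
    d=(f(r-.0025)-f(r+.0025))[0]; s+=np.mean(d)*sg if sg else abs(d).mean()
       ~^^^^^^^^^
  File "h.py", line 17, in <lambda>
    f=lambda rr:cv2.remap(g,*[a.astype(np.float32).reshape(1,-1) for a in proj(c,circ(x,y,z,rr)).T],cv2.INTER_LINEAR)
                                                                          ~~~~^^^^^^^^^^^^^^^^^^
  File "h.py", line 7, in proj
    m=cams.camera_model(c);P=np.array(m["pose"]);K=np.array(m["camera_matrix"])
ValueError: time passes only in moves, steps and waits
```

```bash
sed -i 's/m=cams.camera_model(c);/m=cm(c);/; s/^from cell.*/&\nimport functools\ncm=functools.lru_cache(None)(lambda c:cams.camera_model(c))/' h.py
cat > f.py <<'E'
from h import *
im=cv2.imread("pics/top0.png")[:,:,::-1].copy()
T=dict(stand=(.448,.291,[(.01,.045,-1)]),cone=(.591,-.246,[(.042,.017,1),(.042,.010,1)]),thick_ring=(.461,-.138,[(.016,.025,1),(.016,.01,-1)]),
disc=(.431,.073,[(.004,.035,1),(.012,.010,-1)]),thin_ring=(.442,-.315,[(.008,.0165,1),(.008,.01,-1)]),cap=(.579,.173,[(.024,.0165,-1)]))
tiles=[]
for k,(x,y,r) in T.items():
    fx,fy,s=fit(im,"top",x,y,r); print(k,round(fx,4),round(fy,4),round(float(s),1))
    u,v=proj("top",[fx,fy,0])[0].astype(int); c=im[v-26:v+26,u-26:u+26,::-1]; c=cv2.resize(c,(260,260),interpolation=cv2.INTER_CUBIC)
    for z,rr,_ in r:
        p=(proj("top",circ(fx,fy,z,rr))-[u-26,v-26]+.5)*5-.5
        cv2.polylines(c,[p.astype(np.int32)],True,(0,255,0),1)
    tiles.append(c)
cv2.imwrite("pics/mos.png",np.vstack([np.hstack(tiles[:3]),np.hstack(tiles[3:])]))
s=cv2.imread("pics/scene0.png");c=cv2.resize(s[220:300,140:300],None,fx=5,fy=5,interpolation=cv2.INTER_CUBIC);
cv2.imwrite("pics/sc.png",c)
print("post",ray("top",110,297,0),proj("scene",[.448,.291,.094]),proj("top",[.448,.291,.094]))
E
python3 f.py
```

```text
stand 0.4482 0.2892 59.9
cone 0.5848 -0.2454 14.9
thick_ring 0.4628 -0.1384 62.9
disc 0.4306 0.0747 27.4
thin_ring 0.4422 -0.3151 70.6
cap 0.5787 0.1675 55.5
post [0.32762364 0.39282239 0.        ] [[175.30538766 232.97916492]] [[144.7269497 243.7084014]]
```

View pics/mos.png

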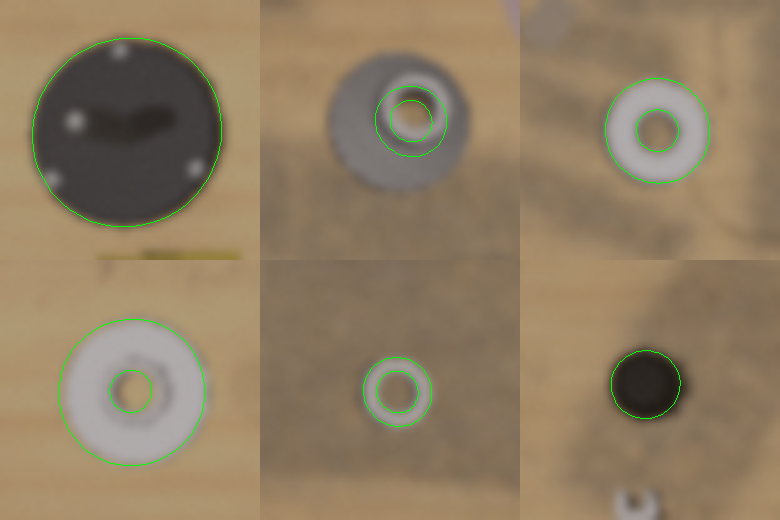

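View pics/sc.png

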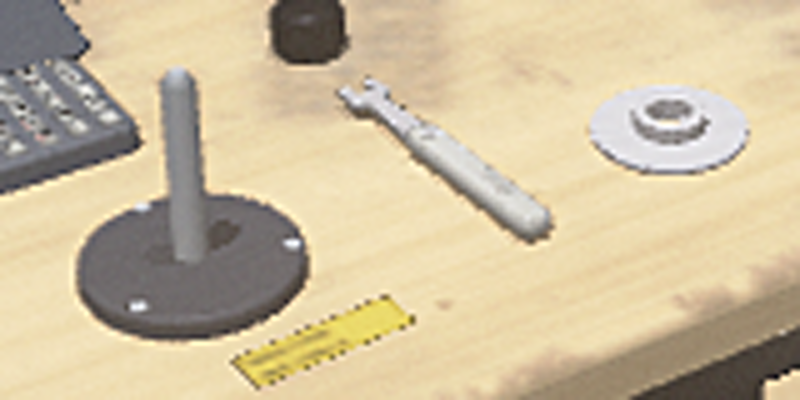

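The fits match the outlines except for the cone, whose collar top sits about (+1.2,−1.8) px from the drawn circle. That puts the cone at about (0.589,−0.247), in agreement with the networks. Both views agree on the mast tip, at about (0.448,0.290). Next I move towards the cone and turn to yaw 90°, so that tool x = +Y, tool y = +X and tool z = down.

```bash
python3 -m jog '[[[0.288,-0.378,0],-0.1,0],[[0.288,-0.378,0],-0.2,0],[[0.288,-0.378,0],-0.3,0],[[0.288,-0.378,0],-0.374,0],[[0.865,-0.137,0.26],-0.374,0],[[0.865,-0.137,0.26],-0.374,0],[[0.865,-0.137,0.26],-0.374,0],[[0.865,-0.137,0.26],-0.374,0],[[0.865,-0.137,0.26],-0.374,0],[[0.865,-0.137,0.26],-0.374,0],[[0.865,-0.137,0.26],-0.374,0]]' 20
```

```text
time: 2.38
tool_pos: [0.4999, -0.3005, 0.3011]
tool_rot: [-3.141, 0.0, 1.571]
contact_force: [-0.1, -0.6, -0.3]
opening: 0.0918
grip_force: 0.0
```

```bash
python3 -m jog '[[[0.1325,0.2225,0],0,0],[[0.1325,0.2225,0],0,0],[[0.1325,0.2225,0.236],0,0.2],[[0.1325,0.2225,0.236],0,0.2],[[0.1325,0.2225,0.236],0,0.2],[[0.1325,0.2225,0.236],0,1],[[0.1325,0.2225,0.236],0,1],[[0.1325,0.2225,0.236],0,1],[[0.1325,0.2225,0.236],0,1],[[0.1325,0.2225,0.236],0,1],[[0.1325,0.2225,0.236],0,1]]' 10
python3 -m jog '[[[0,0,0],0,0.45],[[0,0,0],0,0.45],[[0,0,0],0.5,0.45],[[0,0,0],0.5,0.45],[[0,0,0],0.5,0.45],[[0,0,0],0.5,0.45],[[0,0,0],0.5,0.45],[[0,0,0],0.5,0.45],[[0,0,0],0.5,0.45],[[0,0,0],0.5,0.45],[[0,0,0],0.5,0.45],[[0,0,0],0.5,0.45]]'
python3 -m jog '[[[0,0,0],0,1],[[0,0,0],0,1],[[0,0,0],0,1],[[0,0,0],0,1],[[0,0,0],0,1]]' 20
python3 - <<'E'
from h import *
im=cams.read_camera("top");cv2.imwrite("pics/c1.png",cv2.resize(im[100:300,300:500,::-1],(600,600)))
E
```

```text
time: 3.75
tool_pos: [0.5897, -0.2475, 0.2068]
tool_rot: [3.141, 0.0, 1.571]
contact_force: [0.0, 0.0, 3.7]
opening: 0.0327
grip_force: 10.0
time: 5.25
tool_pos: [0.5895, -0.2474, 0.206]
tool_rot: [-3.141, 0.0, 0.001]
contact_force: [-0.4, 0.0, -0.1]
opening: 0.0506
grip_force: 0.0
time: 5.88
tool_pos: [0.5895, -0.2474, 0.2063]
tool_rot: [-3.142, 0.0, 0.0]
contact_force: [0.7, -0.7, -0.8]
opening: 0.0324
grip_force: 20.0
```

View pics/c1.png

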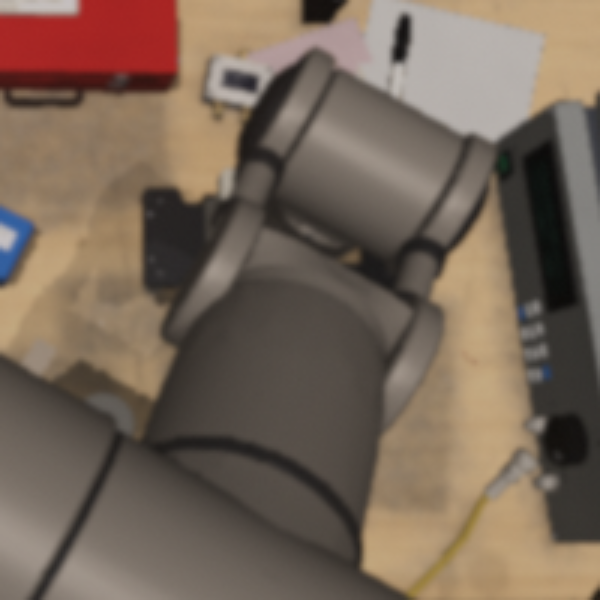

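The picture shows only the arm covering the grasp, but the opening of 32 mm at 20 N says the collar is held. Next I lift it and carry it over.

```bash
python3 -m jog '[[[0,0,-0.12],0,1],[[0,0,-0.24],0,1],[[0,0,-0.34],0,1],[[-0.03,-0.1,-0.34],0,1],[[-0.06,-0.22,-0.34],0,1],[[-0.1,-0.35,-0.34],0,1],[[-0.14,-0.48,-0.34],0,1],[[-0.17,-0.6,-0.34],0,1],[[-0.2,-0.7,-0.34],0,1],[[-0.2,-0.7,-0.34],0,1]]' 30
python3 -m jog '[[[-0.03,-0.12,0],0,1],[[-0.06,-0.24,0],0,1],[[-0.1,-0.36,0],0,1],[[-0.12,-0.48,0],0,1],[[-0.14,-0.58,0],0,1],[[-0.154,-0.62,0],0,1],[[-0.154,-0.6435,0],0,1],[[-0.154,-0.6435,0],0,1],[[-0.154,-0.6435,0],0,1]]'
python3 - <<'E'
from h import *
for c in("scene","top"):
    im=cams.read_camera(c);cv2.imwrite(f"pics/p_{c}.png",im[:,:,::-1])
a=cv2.imread("pics/p_scene.png")[140:300,100:260];b=cv2.imread("pics/p_top.png")[170:290,80:240]
b=cv2.copyMakeBorder(b,0,40,0,0,cv2.BORDER_CONSTANT)
cv2.imwrite("pics/p1.png",cv2.resize(np.hstack([a,b]),(800,400),interpolation=cv2.INTER_CUBIC))
E
```

```text
time: 7.18
tool_pos: [0.5086, 0.0349, 0.3424]
tool_rot: [-3.141, 0.001, 0.004]
contact_force: [0.3, -0.2, -1.6]
opening: 0.0323
grip_force: 30.0
time: 8.3
tool_pos: [0.4485, 0.2889, 0.3422]
tool_rot: [3.141, 0.0, -0.001]
contact_force: [-0.4, -0.3, -1.7]
opening: 0.0322
grip_force: 30.0
```

View pics/p1.png

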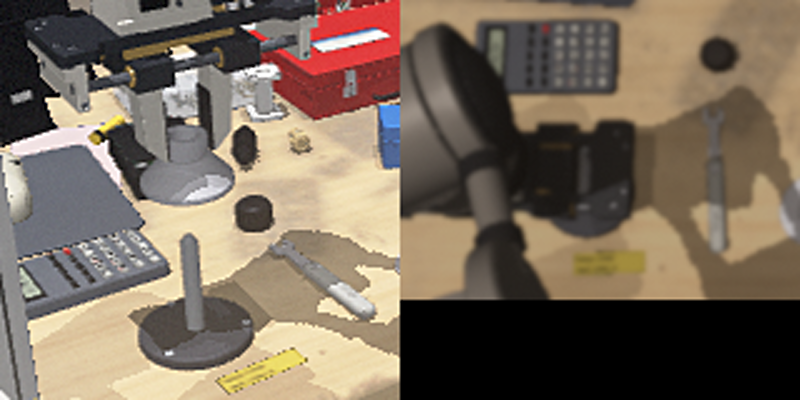

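The picture shows the cone held level above the mast, with the collar axis on the extrapolated mast line (crop columns 184 to 186). I go down partway and check the force.

```bash
python3 -m jog '[[[0,0,0.08],0,1],[[0,0,0.1],0,1],[[0,0,0.12],0,1],[[0,0,0.14],0,1],[[0,0,0.155],0,1],[[0,0,0.155],0,1]]'
python3 - <<'E'
from h import *
print(observe()["contact_force"],observe()["torque"])
im=cams.read_camera("scene");cv2.imwrite("pics/p2.png",cv2.resize(im[170:300,110:250,::-1],None,fx=4,fy=4,interpolation=cv2.INTER_CUBIC))
E
```

```text
time: 9.15
tool_pos: [0.4479, 0.29, 0.28]
tool_rot: [3.141, 0.001, 0.0]
contact_force: [0.4, -0.5, -1.6]
opening: 0.0322
grip_force: 30.0
[ 0.37266124 -0.50010231 -1.60119681] [ 0.02667102  0.0180387  -0.00332331]
```

View pics/p2.png

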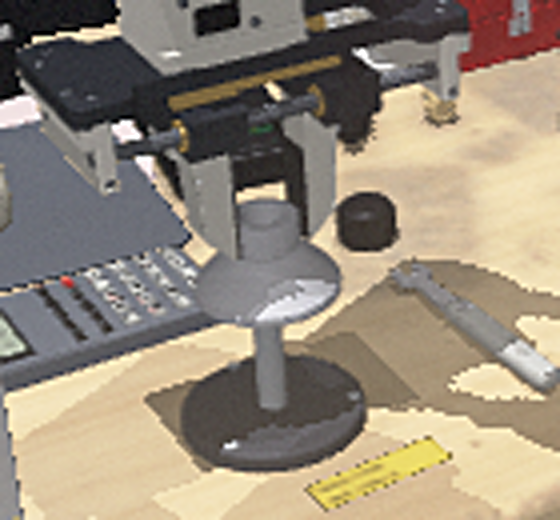

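The mast has entered the hole with no contact force. I lower it the rest of the way.

```bash
python3 -m jog '[[[0,0,0.05],0,1],[[0,0,0.1],0,1],[[0,0,0.135],0,1],[[0,0,0.15],0,1],[[0,0,0.157],0,1],[[0,0,0.16],0,1],[[0,0,0.16],0,1]]'
```

```text
time: 10.07
tool_pos: [0.4481, 0.29, 0.2166]
tool_rot: [-3.141, -0.001, -0.0]
contact_force: [-0.5, -1.3, -2.1]
opening: 0.032
grip_force: 30.0
```

```bash
python3 -m jog '[[[0,0,0.0025],0,1],[[0,0,0.0025],0,1]]';python3 -m jog '[[[0,0,0.0025],0,1],[[0,0,0.0025],0,1]]'
```

```text
time: 10.32
tool_pos: [0.4481, 0.29, 0.2162]
tool_rot: [-3.141, -0.001, 0.0]
contact_force: [-1.2, -1.0, 5.1]
opening: 0.0322
grip_force: 30.0
time: 10.58
tool_pos: [0.448, 0.29, 0.2162]
tool_rot: [-3.141, -0.002, 0.0]
contact_force: [-4.2, -2.1, 13.9]
opening: 0.0321
grip_force: 30.0
```

The cone is seated (TCP z 0.2162, contact felt). I release it and go to the thick ring.

```bash
python3 -m jog '[[[0,0,-0.0025],0,0.3],[[0,0,-0.0025],0,0],[[0,0,-0.0025],0,0],[[0,0,-0.12],0,0],[[0,0,-0.24],0,0],[[0,0,-0.3],0,0],[[0.01,0.13,-0.3],0,0],[[0.01,0.28,-0.3],0,0],[[0.01,0.43,-0.3],0,0],[[0.01,0.55,-0.3],0,0],[[0.01,0.6,-0.3],0,0],[[0.01,0.6,-0.3],0,0]]'
python3 -m jog '[[[0.027,0.15,0.05],0,0],[[0.027,0.3,0.1],0,0],[[0.027,0.4,0.15],0,0],[[0.027,0.471,0.2],0,0],[[0.027,0.471,0.2],0,0.2]]' 10
python3 - <<'E'
from h import *
im=cams.read_camera("scene");cv2.imwrite("pics/p3.png",cv2.resize(im[170:300,110:250,::-1],None,fx=4,fy=4,interpolation=cv2.INTER_CUBIC))
E
```

```text
time: 12.08
tool_pos: [0.452, 0.0488, 0.3342]
tool_rot: [3.142, 0.0, -0.003]
contact_force: [-0.5, -1.2, -0.2]
opening: 0.0917
grip_force: 0.0
time: 12.7
tool_pos: [0.4627, -0.1389, 0.2529]
tool_rot: [-3.14, 0.003, -0.002]
contact_force: [-0.5, -0.0, 0.1]
opening: 0.0858
grip_force: 0.0
```

View pics/p3.png

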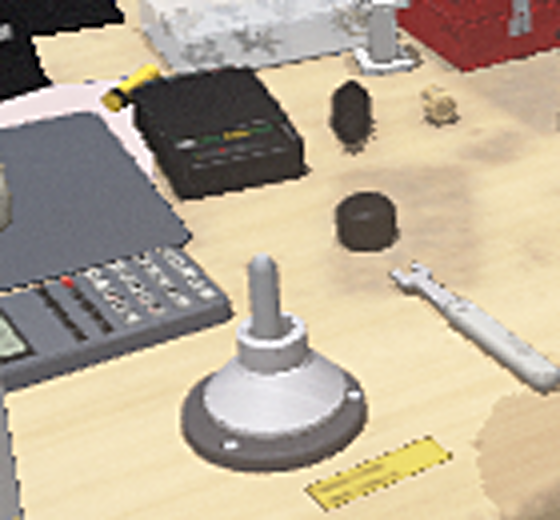

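The cone is seated on the foot, level, with the mast near crop column 266 and the collar centre at 272. I'll measure that offset from the pixels.

Run:
```python
from h import *
s=cams.read_camera("scene");t=cams.read_camera("top")
cv2.imwrite("pics/s4.png",s[:,:,::-1]);cv2.imwrite("pics/t4.png",t[:,:,::-1])
print(proj("scene",[[.448,.29,.094],[.448,.29,.06],[.448,.29,.052],[.448,.29,.03],[.448,.29,.01]]),proj("top",[[.448,.29,.094],[.448,.29,.052]]))
A=cv2.resize(s[225:290,150:210,::-1],(400,433),interpolation=cv2.INTER_CUBIC)
B=cv2.resize(t[215:280,125:185,::-1],(400,433),interpolation=cv2.INTER_CUBIC)
cv2.imwrite("pics/p4.png",np.hstack([A,B]))
g=cv2.cvtColor(s,cv2.COLOR_RGB2GRAY)
for r in (240,244,248,252,254,256,258,260): print(r,g[r,165:190])
```

```text
[[175.78944883 232.83169298]
 [177.04746545 248.00139137]
 [177.33743754 251.49799786]
 [178.12337657 260.9751842 ]
 [178.82359782 269.41874924]] [[145.18034396 243.71095925]
 [150.11060481 244.94712087]]
240 [227 218 219 216 220 219 227 152 135 142 147 142 133 114 145 222 224 221
 221 223 221 222 224 222 219]
244 [116 103 222 224 214 215 224 157 135 139 149 142 138 120 119 223 225 220
 217 222 220 221 223 222 222]
248 [ 95  91  65 119 211 222 229 210 147 141 145 143 139 127 102 197 242 231
 223 221 222 222 218 220 221]
252 [228 223 221 220 227 204 202 128 126 142 146 146 141 136 119 114 125 134
 231 235 234 205 225 225 223]
254 [222 219 221 221 212 237 240 210 177 140 133 132 126 116 113 154 240 245
 247 216 125 116 225 227 223]
256 [220 221 222 232 167 129 154 193 229 242 245 241 245 247 236 227 171 141
 122 128 117  98 232 236 229]
258 [227 227 229 236 184 145 151 153 153 158 153 157 158 153 136 144 142 142
 133 129 120 115 127 150 175]
260 [228 220 192 197 163 138 146 153 152 155 155 158 153 150 147 145 140 135
 127 117 127 166 138 179 183]
```

View pics/p4.png

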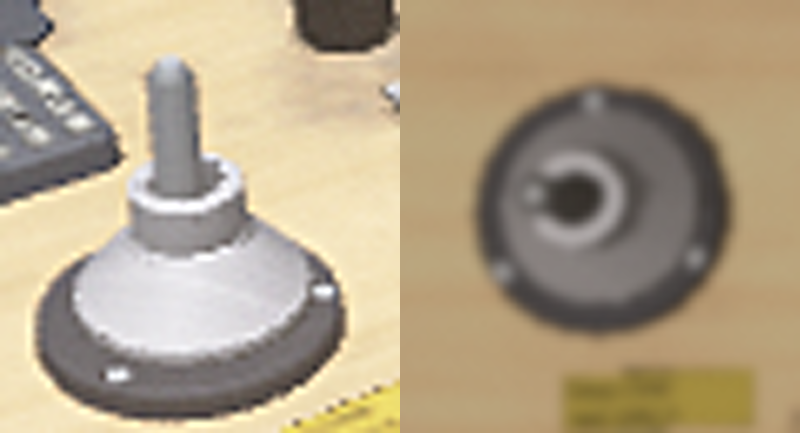

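In both views the mast lies about 2 mm to the +y side of the hole centre, so I'll aim the next parts at (0.448,0.292). Now the thick ring, gripped at two angles to centre it.

```bash
python3 -m jog '[[[0,0,0.1],0,0.2],[[0,0,0.16],0,0.2],[[0,0,0.181],0,0.2],[[0,0,0.181],0,0.2],[[0,0,0.181],0,1],[[0,0,0.181],0,1],[[0,0,0.181],0,1],[[0,0,0.181],0,1],[[0,0,0.181],0,0.3],[[0,0,0.181],0,0.3]]' 10
python3 -m jog '[[[0,0,0],0,0.25],[[0,0,0],-0.5,0.25],[[0,0,0],-0.5,0.25],[[0,0,0],-0.5,0.25],[[0,0,0],-0.5,0.25],[[0,0,0],-0.5,0.25],[[0,0,0],-0.5,0.25],[[0,0,0],-0.5,0.25],[[0,0,0],-0.5,0.25],[[0,0,0],-0.5,0.25],[[0,0,0],-0.5,0.25],[[0,0,0],-0.5,0.25]]'
python3 -m jog '[[[0,0,0],0,1],[[0,0,0],0,1],[[0,0,0],0,1],[[0,0,0],0,1],[[0,0,0],0,1]]' 30
```

```text
time: 14.1
tool_pos: [0.4627, -0.1385, 0.1817]
tool_rot: [-3.142, 0.0, -0.0]
contact_force: [0.0, 0.4, 1.0]
opening: 0.0626
grip_force: 0.0
time: 15.6
tool_pos: [0.4627, -0.1385, 0.1818]
tool_rot: [-3.141, 0.0, 1.569]
contact_force: [0.1, 0.3, -0.0]
opening: 0.0687
grip_force: 0.0
time: 16.23
tool_pos: [0.4628, -0.1385, 0.1819]
tool_rot: [3.142, 0.0, 1.571]
contact_force: [0.5, 0.1, 0.6]
opening: 0.0493
grip_force: 30.0
```

```bash
python3 -m jog '[[[0,0,-0.12],0,1],[[0,0,-0.22],0,1],[[0,0,-0.29],0,1],[[0.1,-0.02,-0.29],0,1],[[0.22,-0.02,-0.29],0,1],[[0.34,-0.02,-0.29],0,1],[[0.46,-0.02,-0.29],0,1],[[0.56,-0.02,-0.29],0,1],[[0.6,-0.02,-0.29],0,1],[[0.6,-0.02,-0.29],0,1]]'
python3 -m jog '[[[0.12,-0.017,0],0,1],[[0.24,-0.017,0],0,1],[[0.36,-0.017,0],0,1],[[0.44,-0.017,0],0,1],[[0.476,-0.017,0],0,1],[[0.476,-0.017,0],0,1],[[0.476,-0.017,0.04],0,1],[[0.476,-0.017,0.07],0,1],[[0.476,-0.017,0.085],0,1],[[0.476,-0.017,0.085],0,1]]'
```

```text
time: 17.48
tool_pos: [0.4547, 0.1019, 0.2978]
tool_rot: [-3.142, 0.0, 1.573]
contact_force: [0.5, 0.2, -0.7]
opening: 0.0491
grip_force: 30.0
time: 18.73
tool_pos: [0.4481, 0.2915, 0.2636]
tool_rot: [-3.141, 0.001, 1.57]
contact_force: [0.5, -0.3, -0.0]
opening: 0.0491
grip_force: 30.0
```

```bash
python3 -m jog '[[[0,0,0.03],0,1],[[0,0,0.055],0,1],[[0,0,0.068],0,1],[[0,0,0.074],0,1],[[0,0,0.077],0,1],[[0,0,0.077],0,1]]'
```

```text
time: 19.48
tool_pos: [0.4478, 0.2919, 0.2339]
tool_rot: [3.142, 0.0, 1.571]
contact_force: [-2.5, -2.8, 5.7]
opening: 0.0493
grip_force: 30.0
```

Contact at exactly the expected height (0.2339). Release, then the disc.

```bash
python3 -m jog '[[[0,0,-0.002],0,0],[[0,0,-0.002],0,0],[[0,0,-0.002],0,0],[[0,0,-0.1],0,0],[[0,0,-0.225],0,0],[[-0.12,-0.02,-0.225],0,0],[[-0.26,-0.043,-0.225],0,0],[[-0.4,-0.043,-0.22],0,0],[[-0.5,-0.043,-0.15],0,0.2],[[-0.543,-0.043,-0.08],0,0.3],[[-0.543,-0.043,0.0],0,0.3],[[-0.543,-0.043,0.02],0,0.3]]' 10
python3 - <<'E'
from h import *
s=cams.read_camera("scene");t=cams.read_camera("top")
A=cv2.resize(s[205:270,140:200,::-1],(400,433),interpolation=cv2.INTER_CUBIC)
B=cv2.resize(t[215:280,125:185,::-1],(400,433),interpolation=cv2.INTER_CUBIC)
cv2.imwrite("pics/p5.png",np.hstack([A,B]))
E
```

```text
time: 20.98
tool_pos: [0.4303, 0.0745, 0.2238]
tool_rot: [-3.138, 0.0, 1.57]
contact_force: [-0.6, 0.5, -0.1]
opening: 0.0647
grip_force: 0.0
```

View pics/p5.png

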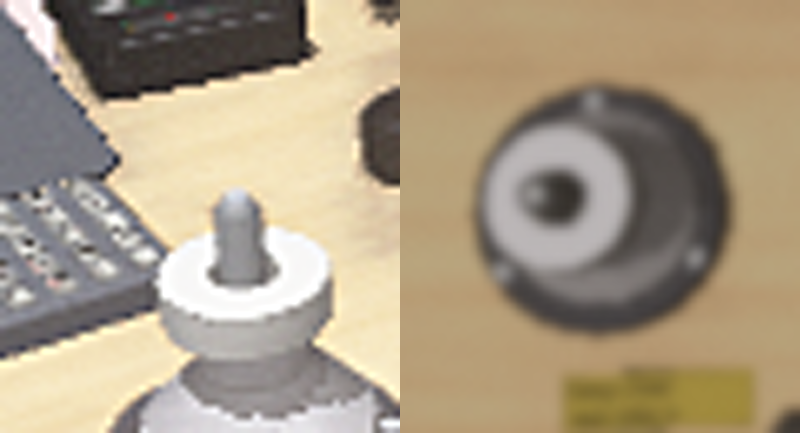

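The ring sits level on the cone and is well centred on the mast: tip at (535,193) and ring centre at (557,197), as perspective predicts. Next the disc.

```bash
python3 -m jog '[[[0,0,0.07],0,0.3],[[0,0,0.1],0,0.3],[[0,0,0.1],0,0.3],[[0,0,0.1],0,1],[[0,0,0.1],0,1],[[0,0,0.1],0,1],[[0,0,0.1],0,1],[[0,0,0.1],0,1],[[0,0,0.1],0,1],[[0,0,0.1],0,0.45],[[0,0,0.1],0,0.45]]' 10
python3 -m jog '[[[0,0,0],0,0.45],[[0,0,0],0.5,0.45],[[0,0,0],0.5,0.45],[[0,0,0],0.5,0.45],[[0,0,0],0.5,0.45],[[0,0,0],0.5,0.45],[[0,0,0],0.5,0.45],[[0,0,0],0.5,0.45],[[0,0,0],0.5,0.45],[[0,0,0],0.5,0.45],[[0,0,0],0.5,0.45],[[0,0,0],0.5,0.45]]'
python3 -m jog '[[[0,0,0],0,1],[[0,0,0],0,1],[[0,0,0],0,1],[[0,0,0],0,1],[[0,0,0],0,1]]' 30
```

```text
time: 22.45
tool_pos: [0.4307, 0.0747, 0.1849]
tool_rot: [-3.141, 0.0, 1.571]
contact_force: [0.1, -0.9, -0.7]
opening: 0.0467
grip_force: 0.0
time: 23.95
tool_pos: [0.4307, 0.0747, 0.185]
tool_rot: [3.141, 0.0, 0.001]
contact_force: [-0.2, 0.6, -0.3]
opening: 0.0503
grip_force: 0.0
time: 24.58
tool_pos: [0.4308, 0.0747, 0.1851]
tool_rot: [3.141, 0.0, 0.0]
contact_force: [-0.7, 0.2, -0.8]
opening: 0.0302
grip_force: 30.0
```

```bash
python3 -m jog '[[[0,0,-0.1],0,1],[[0,0,-0.2],0,1],[[0,0,-0.28],0,1],[[0.02,-0.1,-0.28],0,1],[[0.043,-0.22,-0.28],0,1],[[0.043,-0.34,-0.28],0,1],[[0.043,-0.45,-0.28],0,1],[[0.043,-0.52,-0.28],0,1],[[0.043,-0.543,-0.28],0,1],[[0.043,-0.543,-0.25],0,1],[[0.043,-0.543,-0.215],0,1],[[0.043,-0.543,-0.215],0,1]]'
python3 -m jog '[[[0,0,0.015],0,1],[[0,0,0.03],0,1],[[0,0,0.037],0,1],[[0,0,0.043],0,1],[[0,0,0.043],0,1]]'
```

```text
time: 26.08
tool_pos: [0.4477, 0.2908, 0.2694]
tool_rot: [3.14, 0.003, -0.001]
contact_force: [0.6, 0.1, -0.7]
opening: 0.0302
grip_force: 30.0
time: 26.7
tool_pos: [0.4479, 0.292, 0.2538]
tool_rot: [3.141, 0.0, 0.0]
contact_force: [-0.2, -0.4, -0.5]
opening: 0.0304
grip_force: 30.0
```

```bash
python3 -m jog '[[[0,0,0.002],0,1],[[0,0,0.004],0,1],[[0,0,0.004],0,1]]'
```

```text
time: 27.08
tool_pos: [0.448, 0.292, 0.253]
tool_rot: [-3.141, -0.001, -0.0]
contact_force: [-1.3, 0.0, 5.3]
opening: 0.0302
grip_force: 30.0
```

Seated. Release, then the thin ring.

```bash
python3 -m jog '[[[0,0,-0.002],0,0.2],[[0,0,-0.002],0,0.2],[[0,0,-0.002],0,0],[[0,0,-0.1],0,0],[[0,0,-0.2],0,0],[[0,0.12,-0.2],0,0],[[0,0.26,-0.2],0,0],[[0,0.4,-0.2],0,0],[[0,0.54,-0.2],0,0],[[0,0.68,-0.2],0,0],[[0,0.75,-0.2],0,0],[[0,0.75,-0.2],0,0]]' 10
python3 -m jog '[[[0,0.14,0],0,0],[[0,0.28,0],0,0],[[-0.01,0.42,0],0,0],[[-0.0145,0.54,0],0,0.2],[[-0.0145,0.64,0.05],0,0.3],[[-0.0145,0.73,0.15],0,0.3],[[-0.0145,0.767,0.2],0,0.35],[[-0.0145,0.767,0.25],0,0.35],[[-0.0145,0.767,0.25],0,0.35]]'
python3 - <<'E'
from h import *
s=cams.read_camera("scene");t=cams.read_camera("top")
A=cv2.resize(s[205:270,140:200,::-1],(400,433),interpolation=cv2.INTER_CUBIC)
B=cv2.resize(t[215:280,115:175,::-1],(400,433),interpolation=cv2.INTER_CUBIC)
cv2.imwrite("pics/p6.png",np.hstack([A,B]))
E
```

```text
time: 28.58
tool_pos: [0.448, -0.0096, 0.3323]
tool_rot: [3.141, -0.0, -0.004]
contact_force: [0.0, -0.1, 0.1]
opening: 0.092
grip_force: 0.0
time: 29.7
tool_pos: [0.4424, -0.3136, 0.2308]
tool_rot: [-3.139, 0.003, 0.001]
contact_force: [0.2, 1.1, -0.5]
opening: 0.0593
grip_force: 0.0
```

View pics/p6.png

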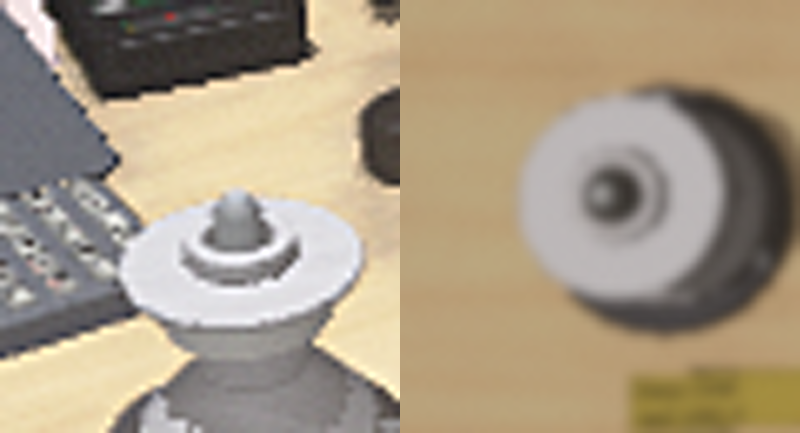

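The disc sits level with its collar up and the mast is centred in it. Next the thin ring.

```bash
python3 -m jog '[[[0,0,0.08],0,0.35],[[0,0,0.125],0,0.35],[[0,0,0.13],0,0.35],[[0,0,0.13],0,1],[[0,0,0.13],0,1],[[0,0,0.13],0,1],[[0,0,0.13],0,1],[[0,0,0.13],0,1],[[0,0,0.13],0,0.45],[[0,0,0.13],0,0.45]]' 10
python3 -m jog '[[[0,0,0],0,0.45],[[0,0,0],-0.5,0.45],[[0,0,0],-0.5,0.45],[[0,0,0],-0.5,0.45],[[0,0,0],-0.5,0.45],[[0,0,0],-0.5,0.45],[[0,0,0],-0.5,0.45],[[0,0,0],-0.5,0.45],[[0,0,0],-0.5,0.45],[[0,0,0],-0.5,0.45],[[0,0,0],-0.5,0.45],[[0,0,0],-0.5,0.45]]'
python3 -m jog '[[[0,0,0],0,1],[[0,0,0],0,1],[[0,0,0],0,1],[[0,0,0],0,1],[[0,0,0],0,1]]' 20
```

```text
time: 31.05
tool_pos: [0.442, -0.3148, 0.1801]
tool_rot: [-3.141, 0.0, -0.0]
contact_force: [-0.5, -0.1, 0.4]
opening: 0.0475
grip_force: 0.0
time: 32.55
tool_pos: [0.4421, -0.3148, 0.1802]
tool_rot: [-3.141, -0.0, 1.569]
contact_force: [-0.1, -0.4, 0.2]
opening: 0.0506
grip_force: 0.0
time: 33.17
tool_pos: [0.4421, -0.3149, 0.1803]
tool_rot: [3.142, 0.0, 1.571]
contact_force: [0.3, -1.0, -0.6]
opening: 0.0318
grip_force: 20.0
```

```bash
python3 -m jog '[[[0,0,-0.12],0,1],[[0,0,-0.24],0,1],[[0,0,-0.31],0,1],[[0.1,0,-0.31],0,1],[[0.22,0,-0.31],0,1],[[0.34,0,-0.31],0,1],[[0.46,0,-0.31],0,1],[[0.58,0,-0.31],0,1],[[0.68,0,-0.31],0,1],[[0.75,0,-0.31],0,1],[[0.75,0,-0.31],0,1]]'
python3 -m jog '[[[0.12,0.015,0],0,1],[[0.24,0.015,0],0,1],[[0.36,0.015,0],0,1],[[0.48,0.015,0],0,1],[[0.6,0.015,0],0,1],[[0.7,0.015,0],0,1],[[0.75,0.015,0],0,1],[[0.767,0.015,0],0,1],[[0.767,0.015,0.04],0,1],[[0.767,0.015,0.08],0,1],[[0.767,0.015,0.08],0,1]]'
python3 -m jog '[[[0,0,0.01],0,1],[[0,0,0.02],0,1],[[0,0,0.025],0,1],[[0,0,0.03],0,1],[[0,0,0.03],0,1]]'
```

```text
time: 34.55
tool_pos: [0.4419, -0.0135, 0.3044]
tool_rot: [-3.142, 0.0, 1.574]
contact_force: [0.2, -0.2, 0.4]
opening: 0.0318
grip_force: 20.0
time: 35.92
tool_pos: [0.4483, 0.2905, 0.2713]
tool_rot: [-3.139, 0.002, 1.569]
contact_force: [0.9, 0.7, -0.1]
opening: 0.0318
grip_force: 20.0
time: 36.55
tool_pos: [0.4482, 0.292, 0.2603]
tool_rot: [3.141, 0.0, 1.571]
contact_force: [-0.6, 0.8, -0.1]
opening: 0.032
grip_force: 20.0
```

```bash
python3 -m jog '[[[0,0,0.002],0,1],[[0,0,0.003],0,1],[[0,0,0.003],0,1]]'
```

```text
time: 36.92
tool_pos: [0.4481, 0.292, 0.2601]
tool_rot: [3.141, -0.0, 1.571]
contact_force: [-2.6, -1.1, 8.4]
opening: 0.0316
grip_force: 20.0
```

Seated at the expected height. Release, then head for the cap at yaw 45°, which keeps the fingers clear of the wrench. I'll check the cap's position against the scene view.

```bash
python3 -m jog '[[[0,0,-0.002],0,0.2],[[0,0,-0.002],0,0.2],[[0,0,-0.002],0,0],[[0,0,-0.1],0,0],[[0,0,-0.2],0,0],[[-0.06,0.07,-0.2],0.05,0],[[-0.15,0.16,-0.2],0.1,0],[[-0.22,0.24,-0.2],0.15,0],[[-0.29,0.3,-0.2],0.2,0],[[-0.3075,0.3265,-0.15],0.25,0],[[-0.3075,0.3265,-0.1],0.25,0.15],[[-0.3075,0.3265,-0.1],0.25,0.15]]' 10
python3 - <<'E'
from h import *
s=cams.read_camera("scene")
s0=cv2.imread("pics/scene0.png")
A=cv2.resize(s[205:270,140:200,::-1],(400,433),interpolation=cv2.INTER_CUBIC)
c=s0[205:255,175:225]; B=cv2.resize(c,(400,400),interpolation=cv2.INTER_CUBIC)
for y,col in((.1675,(0,255,0)),(.173,(0,0,255))):
    for z in(0,.024):
        p=(proj("scene",circ(.5787,y,z,.0165))-[175,205]+.5)*8
        cv2.polylines(B,[p.astype(np.int32)],True,col,1)
cv2.imwrite("pics/p7.png",np.hstack([A,cv2.copyMakeBorder(B,0,33,0,0,cv2.BORDER_CONSTANT)]))
E
```

```text
time: 38.42
tool_pos: [0.5784, 0.1687, 0.2973]
tool_rot: [-3.139, 0.003, 0.785]
contact_force: [0.0, -0.5, -0.3]
opening: 0.0793
grip_force: 0.0
```

View pics/p7.png

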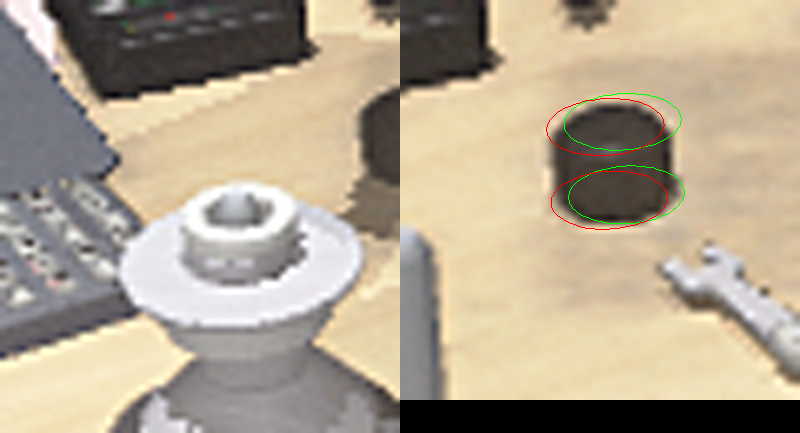

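The thin ring sits level on the disc collar. The cap lies between the two drawn guesses, at y ≈ 0.171, so I correct by 2 mm and grip it.

```bash
python3 -m jog '[[[0.0035,-0.0035,0.14],0,0.15],[[0.0035,-0.0035,0.24],0,0.15],[[0.0035,-0.0035,0.282],0,0.15],[[0.0035,-0.0035,0.282],0,0.15],[[0.0035,-0.0035,0.282],0,1],[[0.0035,-0.0035,0.282],0,1],[[0.0035,-0.0035,0.282],0,1],[[0.0035,-0.0035,0.282],0,1],[[0.0035,-0.0035,0.282],0,1],[[0.0035,-0.0035,0.282],0,1],[[0.0035,-0.0035,0.282],0,0.4],[[0.0035,-0.0035,0.282],0,0.4]]' 10
python3 -m jog '[[[0,0,0],0,0.4],[[0,0,0],-0.49,0.4],[[0,0,0],-0.5,0.4],[[0,0,0],-0.5,0.4],[[0,0,0],-0.5,0.4],[[0,0,0],-0.5,0.4],[[0,0,0],-0.5,0.4],[[0,0,0],-0.5,0.4],[[0,0,0],-0.5,0.4],[[0,0,0],-0.5,0.4],[[0,0,0],-0.5,0.4],[[0,0,0],-0.5,0.4]]'
python3 -m jog '[[[0,0,0],0,1],[[0,0,0],0,1],[[0,0,0],0,1],[[0,0,0],0,1],[[0,0,0],0,1]]' 20
```

```text
time: 39.98
tool_pos: [0.5787, 0.1709, 0.1862]
tool_rot: [-3.142, 0.0, 0.785]
contact_force: [-0.3, -0.3, 0.6]
opening: 0.0467
grip_force: 0.0
time: 41.48
tool_pos: [0.5788, 0.1709, 0.1863]
tool_rot: [-3.142, 0.0, 2.355]
contact_force: [-0.0, -1.1, -0.5]
opening: 0.0548
grip_force: 0.0
time: 42.1
tool_pos: [0.5788, 0.1709, 0.1863]
tool_rot: [3.142, 0.0, 2.356]
contact_force: [0.9, 0.9, -0.1]
opening: 0.031
grip_force: 20.0
```

```bash
python3 -m jog '[[[0,0,-0.12],0,1],[[0,0,-0.24],0,1],[[0,0,-0.29],0,1],[[0.1,0,-0.29],0,1],[[0.22,-0.01,-0.29],0,1],[[0.33,-0.017,-0.29],0,1],[[0.41,-0.017,-0.29],0,1],[[0.445,-0.017,-0.29],0,1],[[0.445,-0.017,-0.29],0,1],[[0.445,-0.017,-0.26],0,1],[[0.445,-0.017,-0.24],0,1],[[0.445,-0.017,-0.24],0,1]]'
python3 -m jog '[[[0,0,0.005],0,1],[[0,0,0.01],0,1],[[0,0,0.015],0,1],[[0,0,0.02],0,1],[[0,0,0.022],0,1],[[0,0,0.022],0,1]]'
```

```text
time: 43.6
tool_pos: [0.4484, 0.2913, 0.281]
tool_rot: [-3.139, -0.001, 2.355]
contact_force: [0.4, 1.0, 0.3]
opening: 0.031
grip_force: 20.0
time: 44.35
tool_pos: [0.4481, 0.292, 0.2742]
tool_rot: [3.141, 0.0, 2.356]
contact_force: [-1.2, -1.7, 4.9]
opening: 0.0308
grip_force: 20.0
```

Contact at exactly 0.2742, with the cap down on the thin ring. I release it, retreat and check.

```bash
python3 -m jog '[[[0,0,0],0,0.3],[[0,0,0],0,0],[[0,0,0],0,0],[[0,0,-0.1],0,0],[[0,0,-0.2],0,0],[[-0.1,-0.1,-0.25],0,0],[[-0.2,-0.25,-0.25],0,0],[[-0.2,-0.4,-0.25],0,0],[[-0.2,-0.5,-0.25],0,0],[[-0.2,-0.5,-0.25],0,0],[[-0.2,-0.5,-0.25],0,0],[[-0.2,-0.5,-0.25],0,0]]'
python3 - <<'E'
from h import *
s=cams.read_camera("scene");t=cams.read_camera("top")
A=cv2.resize(s[190:290,130:230,::-1],(400,400),interpolation=cv2.INTER_CUBIC)
B=cv2.resize(t[165:285,95:215,::-1],(400,400),interpolation=cv2.INTER_CUBIC)
cv2.imwrite("pics/p8.png",np.hstack([A,B]))
E
```

```text
time: 45.85
tool_pos: [0.364, 0.0945, 0.3735]
tool_rot: [3.141, 0.0, 2.357]
contact_force: [0.5, 0.1, 0.8]
opening: 0.092
grip_force: 0.0
```

View pics/p8.png

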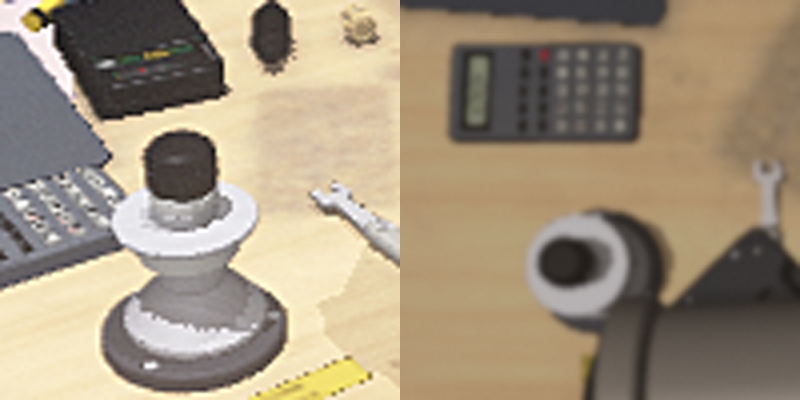

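The picture shows the full stack upright and level, with the cap on top at (180,165). The calculator and wrench are unmoved, and the gripper is clear and empty.

```bash
python3 -c "
from cell import robot
print(robot.hand_in())"
```

```text
the job is handed in; nothing more can be done
None
```

The antenna is assembled on the mast in the order asked (cone, thick ring, disc collar up, thin ring, cap), each part seated and level, and the job was handed in at about 46 s with the gripper empty and clear of the stack.

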